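# Read a turbidity standard: vial into the carrier, carrier held home in the reader's corner

## Robot

A 6-joint arm with a two-finger parallel gripper is mounted at the origin on a cart in front of the work surface, level with it; the furniture and walls round the work are solid. World frame = base frame: x ahead of the robot, y to its left, z up, the work surface at z = 0. Lengths are in mm, angles in rad, forces in N, time in s.
With the tool pointing down it reaches from about 400 to 925 mm from the base axis. Payload 12.5 kg.
Tool frame: the origin (TCP) lies between the finger pads; the fingertips stand 19 mm ahead of it and the grasp point (between the pads) is the TCP (env.tips_ahead is the distance from the TCP to the fingertips, in mm); z points along the fingers, y is the line along which they close (so a half turn about z gives the same grasp; the last joint's range is limited). The gripper opens to 95 mm and grips with 3 to 60 N. Pads are 20 mm wide; open, the fingers measure 119 mm over their backs; the gripper's body (75 mm by 180 mm) begins 59 mm behind the grasp point.
Start: joints at [0.994, 0.491, 1.559, -0, 1.092, -0.106], TCP at [283.486, 557.028, 233.661] pointing down, gripper open.
Joint ranges: [-3.1, 3.1], [-0.84, 2.19], [0.05, 2.79], [-1.13, 4.28], [0.06, 2.93], [-2.69, 2.69]. Speed limits (rad/s): [2.22, 2.22, 2.79, 3.14, 3.14, 3.14].

## Interface

Orientations are given as [roll, pitch, yaw] about the fixed x, y, z axes, in that order (R = Rz(yaw) Ry(pitch) Rx(roll)).
In Python, from cell import env gives the robot as it stands.
- The arm moves only by the shell command python3 -m crank 'ROWS'. ROWS is JSON, a list of rows, each a list of 5 numbers: the shift along the tool's x, y, z in mm, then the turn about the tool's z in degrees, then the finger opening in mm, from 0 to 95.1. In form: [[dx, dy, dz, yaw, grip], ...]. A call has 1 to 10 rows; each row is the pose to reach, as a shift and turn from the pose commanded when the call began, along the tool's axes at that moment; what a row does not reach only later rows make up. A row lasts 1/12 s, in which the tool goes at most 41.7 mm and 7.16 degrees, less where a joint would pass 70% of its speed; a pose out of reach is approached as far as the arm can. A call with a gripper value outside its range is refused whole. The fingers move at their own pace and stop on an object; the grip force is fixed at half the most. Time passes only in rows, so rows that repeat a pose let the fingers close. It gives the time, the measured TCP pose, the force, the opening and the grip force at its end, in the units of the state.
- env.state(): the state, without advancing time (a new reading comes with each control period).
- env.read_camera(name): name is "scene" or "top"; returns a dict with "img" (400x640x3 uint8, blue, green, red), "K" (3x3 intrinsics, pixels), "pose" (4x4, takes a point from camera to world coordinates). Camera axes: x right, y down, z forward; pixel columns grow to the right and rows downward; lengths in mm; the calibration is good to about 2 mm. A picture is of the moment at which its call begins. There is no depth.
- env.job_done(): hands the job in; it is judged then, once.
The state is a dict: "t": time; "joints": joint angles; "qvel": joint speeds; "tau": joint torques, N m; "eef_pos": TCP position; "tcp_rot": TCP orientation; "ft_force": force on the tool from outside, world axes, zero at the start; "moment": the same for the moment, N m; "opening": opening from 0.0 (shut) to 1.0 (fully open); "grip_force": force on a finger pad.
Only numpy, scipy, OpenCV 4.12 (cv2) and the standard library are available. Lean on these libraries where they do the work, as an engineer would, in place of code of your own. Each camera call takes 0.05 s, during which the arm holds its last target. There are 200 camera calls.

## Task

Check the turbidity reader with the red-capped standard: take that vial from the stand, stand it fully down in the bore of the carrier block and let go of it. Then slide the carrier, flat on the stage, into the corner of the reader until its two windowed faces sit flush against the lamp head and the detector head, with both spring pins pushed in; press firmly without ramming it (well under 50 N). The pins push it out again if you let go, so finish while still holding the carrier pressed against both heads for the reading; leave the other two standards and the lidded sample cup behind them alone.

Things in the scene. Friction and masses are not known exactly. Their poses are not given: they have to be found in the camera images.
- reader: Turbidity reader, fixed on the bench: grey stage plate 200 (x) x 230 (y) mm, top 14 mm above the bench, open on its -x and -y sides, with an L of two white heads, tops 54 mm above the bench. Origin on the bench under the plate's centre; z up. The corner between the heads points to the reader's +x +y.
- lamp_head: White head with the lamp window, part of the reader and with the same frame. Its flat stop face looks to the reader's -x, lies at x = +45 mm and spans y = 0 to +55 mm.
- detector_head: White head with the detector window and a small display on top, part of the reader and with the same frame. Its flat stop face looks to the reader's -y, lies at y = +60 mm and spans x = -11 to +40 mm.
- reader_corner (a point): Point on the stage top (14 mm above the bench) where the planes of the two stop faces meet.
- reader_home (a point): Point on the stage top where the carrier's origin lies when the carrier is fully home, axes parallel to the reader's: 28 mm to -x and 28 mm to -y of reader_corner.
- lamp_pin (a joint): Brass spring pin, 8 mm thick, in the lamp head's face, 36 mm above the bench and 13 mm to +y of the reader's origin; 0 = out (5 mm proud of the face), 0.005 m = flush with the face. It pushes back with 2 N when out, 4 N when flush.
- detector_pin (a joint): The same brass spring pin in the detector head's face, 36 mm above the bench and 2 mm to -x of the reader's origin; 0 = out, 0.005 m = flush; 2 N to 4 N.
- carrier: Loose, 0.35 kg, on the stage short of the corner: aluminium block 56 x 56 x 42 mm high with a vertical bore, and a black grip bar 26 mm wide (x), 34 mm high, running 64 mm from the block to -y. Origin at the underside on the bore's axis; z up. Its +x face goes against the lamp head, its +y face against the detector head. It slides on the stage with little friction (0.2).
- carrier_bore (a point): Centre of the bore's mouth, on the block's top 42 mm above the carrier's underside. Bore 28 mm in diameter with a 4 mm lead-in cone that opens to 36 mm at the top; 32 mm deep in all, flat floor 10 mm above the underside.
- carrier_grip (a point): Middle of the grip bar, 64 mm to -y of the bore's axis and 20 mm above the carrier's underside; take the bar between the fingers across its 26 mm width (along the carrier's x).
- stand: Grey storage stand fixed on the bench, 200 (x) x 64 (y) x 22 mm high, with three pockets 28 mm wide and 12 mm deep at x = -62, 0 and +62 mm. Origin at the centre of its underside.
- vial_red: Loose sealed standard vial with a RED cap and milky-white gel, 25 mm in diameter over its whole height, 68 mm high, 50 g, upright in one of the stand's pockets (which one varies). Origin at the centre of its underside, z up.
- vial_green: The same vial with a green cap; stays in the stand.
- vial_black: The same vial with a black cap; stays in the stand.
- cup: Lidded sample cup, 59 mm wide and 61 mm high, on the bench behind the stand; leave it alone. Origin at the centre of its underside.
There are look-alikes about, which are no part of the job. Leave any green look-alike of the carrier alone.

How it is judged (in metres and radians):
On the way:
1. the red-capped vial stands fully down in the carrier's bore, let go (horizontal distance between vial_red and carrier_bore below 0.0035 m and z of vial_red in the frame of carrier between 0.006 and 0.013 m and angle between vial_red's own z axis and vertical below 0.12 rad and contact force between the fingers and vial_red below 0.2 N), for 0.2 s.
At the end, for the whole second after the job is handed in: Robot still pressing the carrier (over 1 N): it stands flat within 3 mm and 2.3 degrees of home, touches each head with over 1 N, both pins are in by over 3.5 of 5 mm, and the red-capped vial stands upright on the bore's floor (3 mm) (horizontal distance between vial_red and carrier_bore below 0.0035 m and z of vial_red in the frame of carrier between 0.006 and 0.013 m and angle between vial_red's own z axis and vertical below 0.12 rad and value of joint each of lamp_pin, detector_pin above 0.0035 m and contact force between carrier and lamp_head above 1 N and contact force between carrier and detector_head above 1 N and horizontal distance between carrier and reader_home below 0.003 m and angle between the x axis of carrier and the x axis of reader, either way round below 0.04 rad and z of carrier in the frame of reader below 0.017 m and angle between carrier's own z axis and vertical below 0.04 rad and contact force between any of the fingers, the arm and carrier above 1 N and linear speed of carrier below 0.01 m/s); the arm keeps its last pose, push and grip.
It fails at once if the carrier is rammed against a head (over 50 N) (contact force between carrier and lamp_head above 50 N or contact force between carrier and detector_head above 50 N).
It fails at once if another standard or the sample cup is moved by more than 20 mm (distance of any of vial_green, vial_black, cup from where it was at the start of the episode above 0.02 m).
It also fails if it takes over 54 s, if anything falls off the work surface, if the arm or the gripper's body presses on something with over 40 N, if the wrist force passes 120 N, or if a joint passes its speed limit or range.

## Working session

There is one attempt and no reset: what is moved stays moved. The work goes in short steps, Python scripts to look and compute and a shell command to move; the robot and the scene stay as the last step left them, time stands still between calls to the robot, and variables do not carry over. Pictures are saved under pics/ and viewed, at most 10 in all, crops included, and the job is handed in when it is done.

```bash
mkdir -p pics
cat > h.py <<'E'
import numpy as np, cv2
from cell import env
def ray(c,u,v):
    d=c["pose"][:3,:3]@np.linalg.inv(c["K"])@np.array([u,v,1.]); return c["pose"][:3,3],d
def onz(c,u,v,z):
    o,d=ray(c,u,v); return o+d*(z-o[2])/d[2]
def proj(c,p):
    T=np.linalg.inv(c["pose"]); q=c["K"]@(T[:3,:3]@np.array(p,float)+T[:3,3]); return q[:2]/q[2]
def cam(n):
    c=env.read_camera(n); return {k:np.array(v) for k,v in c.items()}
E
python3 - <<'E'
from h import *
import pickle
C={}
for n in("scene","top"):
    c=cam(n);C[n]=c;cv2.imwrite(f"pics/{n}0.png",c["img"]);print(n,c["K"].round(1).tolist(),c["pose"].round(3).tolist())
pickle.dump(C,open("c0.pkl","wb"))
s=env.state();print(s)
E
```

```text
scene [[462.1, 0.0, 323.7], [0.0, 462.1, 198.6], [0.0, 0.0, 1.0]] [[0.851, -0.301, 0.43, 104.958], [-0.525, -0.47, 0.71, -536.187], [-0.012, -0.83, -0.558, 615.84], [0.0, 0.0, 0.0, 1.0]]
top [[491.8, 0.0, 326.7], [0.0, 491.8, 205.8], [0.0, 0.0, 1.0]] [[0.013, -0.99, 0.139, 373.146], [-1.0, -0.011, 0.012, 178.378], [-0.01, -0.14, -0.99, 1290.753], [0.0, 0.0, 0.0, 1.0]]
{'t': 0.1, 'joints': array([ 9.94391581e-01,  4.91478691e-01,  1.55940101e+00, -3.51746192e-05,
        1.09167090e+00, -1.05590461e-01]), 'qvel': array([ 0.00099343, -0.00221396, -0.00253057, -0.00035822, -0.00091306,
        0.00030202]), 'tau': array([ 3.59750324e-03, -6.13627052e+01, -2.58603662e+01,  6.94531482e-02,
        4.70404595e-02, -6.73028080e-05]), 'eef_pos': array([283.38154254, 556.84347608, 233.12865492]), 'tcp_rot': array([-3.14063675e+00, -6.99376607e-05,  2.67079457e+00]), 'ft_force': array([-0.41730287,  0.98855319,  1.54995042]), 'moment': array([-0.01629073, -0.01779524, -0.04329721]), 'grip_force': 0.0, 'opening': 1.0024807496780808}
```

View pics/scene0.png

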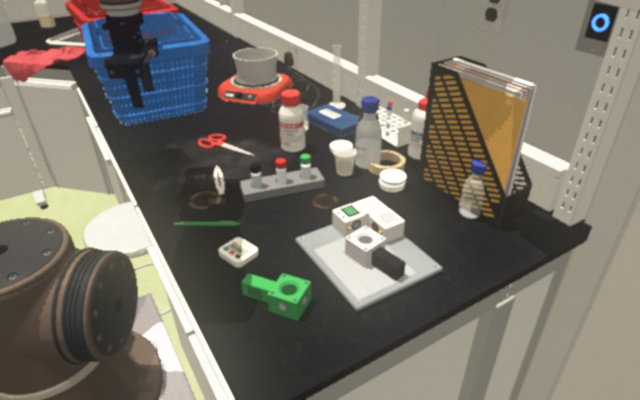

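View pics/top0.png

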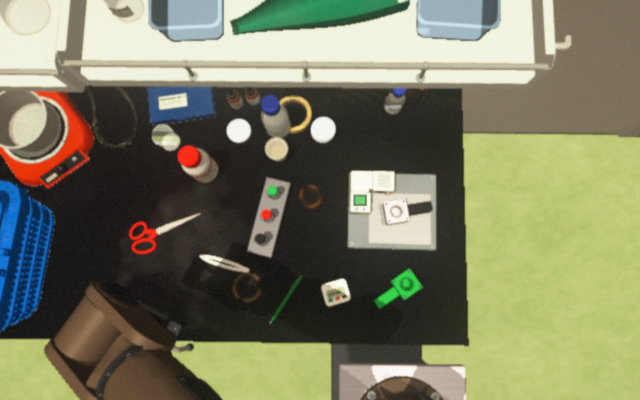

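The red-capped candidates are:
- the stand's middle vial, scene (281,165), top (267,214)
- a big bottle, scene (290,97), top (190,156)
- a bottle at scene (425,105)

I choose the vial in the stand. The carrier is the aluminium one, top (397,210), not the green look-alike at (405,285). Next I'll measure with masks and take one close crop.

```bash
cat > m.py <<'E'
from h import *
import pickle
C=pickle.load(open("c0.pkl","rb"));t,s=C["top"],C["scene"]
def blobs(im,lo,hi,box):
    x0,y0,x1,y1=box;h=cv2.cvtColor(im[y0:y1,x0:x1],cv2.COLOR_BGR2HSV)
    m=cv2.inRange(h,lo,hi)
    n,l,st,ce=cv2.connectedComponentsWithStats(m)
    return m,[(st[i,4],(ce[i]+[x0,y0]).round(2).tolist(),st[i,:4].tolist()) for i in range(1,n) if st[i,4]>12]
for nm,c,b in(("top",t,(240,170,300,260)),("scene",s,(235,140,330,205))):
    for lab,lo,hi in(("red1",(0,120,80),(8,255,255)),("red2",(170,120,80),(180,255,255)),("green",(45,100,60),(85,255,255))):
        print(nm,lab,blobs(c["img"],lo,hi,b)[1])
# stand and plate outlines, top
for lab,b,lo,hi,z in(("stand",(235,165,305,270),(0,0,75),(180,70,150),22),("plate",(335,160,450,260),(0,0,100),(180,60,255),14)):
    m,_=blobs(t["img"],lo,hi,b); m=cv2.morphologyEx(m,cv2.MORPH_CLOSE,np.ones((9,9)))
    cn=max(cv2.findContours(m,0,2)[0],key=cv2.contourArea)
    bx=cv2.boxPoints(cv2.minAreaRect(cn))+b[:2]
    P=np.array([onz(t,u,v,z) for u,v in bx]);print(lab,bx.round(1).tolist(),P[:,:2].round(1).tolist(),"c",P.mean(0).round(1),"sides",np.linalg.norm(np.diff(P,axis=0),axis=1).round(1))
    e=np.diff(P,axis=0);print(np.degrees(np.arctan2(e[:,1],e[:,0])).round(1))
A=cv2.resize(t["img"][165:260,340:445],None,fx=5,fy=5,interpolation=2)
B=cv2.resize(t["img"][170:265,240:300],None,fx=5,fy=5,interpolation=2)
cv2.imwrite("pics/crop0.png",np.hstack([A[:,:499],B]))
E
python3 m.py
```

```text
top red1 [(np.int32(96), [265.98, 214.05], [21, 39, 11, 11])]
top red2 []
top green [(np.int32(80), [272.16, 190.54], [28, 16, 10, 10])]
scene red1 [(np.int32(111), [280.1, 162.11], [40, 17, 12, 11])]
scene red2 []
scene green [(np.int32(84), [304.83, 157.21], [65, 13, 11, 10])]
stand [[245.7, 251.3], [265.4, 175.6], [290.7, 182.2], [271.0, 257.9]] [[431.2, 400.9], [630.2, 355.9], [613.2, 289.0], [415.1, 335.2]] c [522.4 345.2  22. ] sides [204.   69.1 203.5]
[ -12.7 -104.2  166.9]
plate [[346.7, 247.8], [348.9, 169.0], [437.7, 171.4], [435.6, 250.2]] [[443.8, 140.6], [652.0, 136.4], [647.9, -98.3], [440.3, -88.9]] c [546.   22.4  14. ] sides [208.2 234.7 207.8]
[ -1.2 -91.  177.4]
```

View pics/crop0.png

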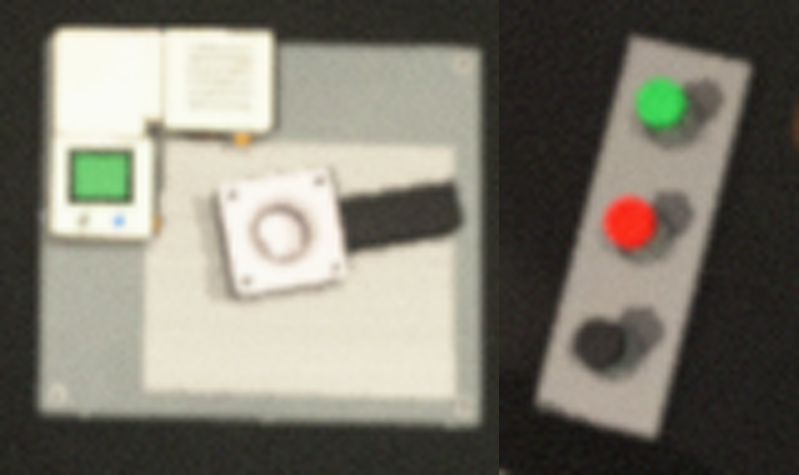

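The crop confirms it: the red vial is in the stand's middle pocket, and the carrier is tilted about 10° on the stage with its black bar to the right. Bore is near top px (396.2,211.6). Stop-face top edges are near column 371.4 (detector) and row 191.6 (lamp).

```bash
cat > m2.py <<'E'
from h import *
import pickle
C=pickle.load(open("c0.pkl","rb"));t,s=C["top"],C["scene"]
def tri(a,b):
    (o1,d1),(o2,d2)=ray(t,*a),ray(s,*b)
    k=np.linalg.lstsq(np.c_[d1,-d2],o2-o1,rcond=None)[0];p,q=o1+k[0]*d1,o2+k[1]*d2
    return (p+q)/2,np.linalg.norm(p-q)
print("cap tri",tri((265.98,214.05),(280.1,162.11)))
print("cap z75",onz(t,265.98,214.05,75),onz(s,280.1,162.11,72))
f=lambda x,y,z:onz(t,340+x/5-.4,165+y/5-.4,z)
K=[(218,185),(330,167),(348,280),(238,298)]
P=np.array([f(*k,56) for k in K])[:,:2]
e=np.diff(np.vstack([P,P[:1]]),axis=0);print("block",P.round(1).tolist(),P.mean(0),np.linalg.norm(e,axis=1),np.degrees(np.arctan2(e[:,1],e[:,0])))
print("bore",f(281,233,56))
L=[(48,40),(480,47),(482,425),(38,412)]
P=np.array([f(*k,14) for k in L])[:,:2];e=np.diff(np.vstack([P,P[:1]]),axis=0)
print("plate",P.round(1).tolist(),P.mean(0),np.linalg.norm(e,axis=1),np.degrees(np.arctan2(e[:,1],e[:,0])))
print("det face pts",f(157,190,54),f(155,238,54),"lamp face",f(165,129,54),f(273,133,54))
print("bar end",f(458,185,50),f(462,228,50))
E
python3 m2.py
```

```text
cap tri (array([520.597463  , 345.4922184 ,  71.26425807]), np.float64(3.806815821919119))
cap z75 [521.89978948 344.24754478  75.        ] [518.20804592 344.87018965  72.        ]
block [[559.4, 50.2], [569.3, -6.6], [511.7, -15.1], [501.9, 40.3]] [535.57001766  17.22088967] [57.63722407 58.18440913 56.26796176 58.29453001] [ -80.14695081 -171.60323864   99.98421392    9.74561667]
bore [535.20552464  18.47748389  56.        ]
plate [[642.3, 135.4], [640.9, -92.6], [441.9, -90.0], [445.8, 139.4]] [542.72114879  23.07260685] [227.9765056  199.08991374 229.36536026 196.55847966] [-90.34915425 179.25350633  89.01484834  -1.15235896]
det face pts [556.78332557  80.95035635  54.        ] [532.19559155  81.96101657  54.        ] lamp face [588.25555764  76.87876485  54.        ] [586.78374674  21.92928945  54.        ]
bar end [561.64744889 -72.43490976  50.        ] [539.58801081 -74.08681428  50.        ]
```

```bash
python3 -m crank '[[-308,-81,70,-14,55],[-308,-81,70,-14,55],[-308,-81,70,-14,55],[-308,-81,70,-14,55],[-308,-81,70,-14,55],[-308,-81,70,-14,55],[-308,-81,90,-14,55],[-308,-81,110,-14,55],[-308,-81,110,-14,55],[-308,-81,110,-14,55]]'
python3 - <<'E'
from h import *
c=cam("scene");cv2.imwrite("pics/s1.png",cv2.resize(c["img"][90:240,190:390],None,fx=3.5,fy=3.5))
s=env.state();print(s["eef_pos"],s["tcp_rot"],s["opening"],proj(c,[521.5,345,78]),proj(c,s["eef_pos"]))
E
```

```text
t: 0.93
eef_pos: [521.7, 342.9, 120.7]
tcp_rot: [-3.139, -0.004, 2.912]
ft_force: [-0.1, 0.2, 0.8]
opening: 0.575
grip_force: 0.0
[521.12547453 344.46257107 122.5571921 ] [-3.14001920e+00 -2.16732545e-03  2.91323895e+00] 0.5796897813627164 [281.14140364 159.52624186] [279.89974182 142.93367909]
```

View pics/s1.png

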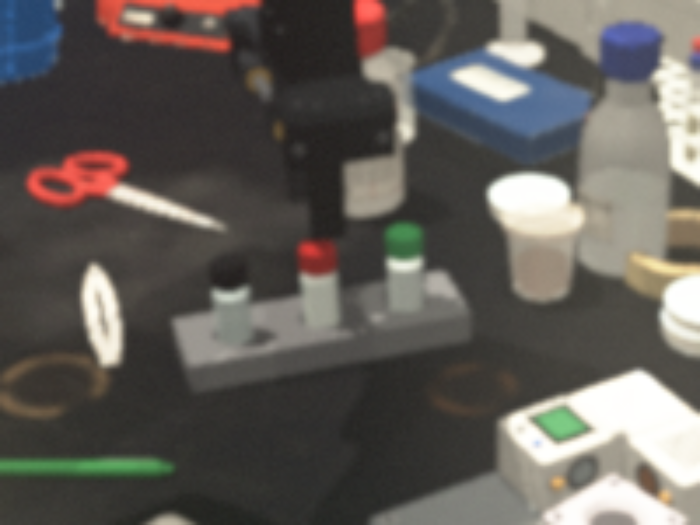

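The gripper hangs over the red cap (crop (318,255), full image (281,163)), with its fingers across the stand. Descend and grip.

```bash
python3 -m crank '[[0,0,30,0,55],[0,0,55,0,55],[0,0,55,0,55],[0,0,55,0,20],[0,0,55,0,20],[0,0,55,0,20],[0,0,55,0,20],[0,0,55,0,20],[0,0,55,0,20]]'
```

```text
t: 1.73
eef_pos: [521.5, 345.4, 69.6]
tcp_rot: [3.141, 0.001, 2.915]
ft_force: [-0.5, 0.1, 6.4]
opening: 0.257
grip_force: 30.0
```

```bash
python3 -m crank '[[0,0,-40,0,20],[0,0,-75,0,20],[-20,-80,-75,7,20],[-40,-120,-75,14,20],[-50,-160,-75,21,20],[-60,-200,-75,28,20],[-70,-240,-75,35,20],[-80,-275,-75,42,20],[-87,-315,-75,49,20],[-87,-315,-75,55,20]]'; python3 -m crank '[[0,0,0,7,20],[0,0,0,12,20],[0,0,0,12,20]]'
python3 - <<'E'
from h import *
for n in("top","scene"):
    c=cam(n);print(n,[proj(c,p).round(1) for p in([535.3,18,56],[535.3,18,80])])
    cv2.imwrite(f"pics/{n}2.png",c["img"]); 
    r=cv2.cvtColor(c["img"],cv2.COLOR_BGR2HSV)
    if n=="top": A=cv2.resize(c["img"][150:260,330:450],None,fx=4,fy=4)
    else: B=cv2.resize(c["img"][160:300,300:400],None,fx=4,fy=4)
w=np.zeros((560,880,3),np.uint8);w[:440,:480]=A;w[:560,480:880]=B
cv2.imwrite("pics/c2.png",cv2.resize(w,None,fx=.9,fy=.9))
s=env.state();print(s["eef_pos"],s["tcp_rot"],s["opening"],s["grip_force"])
E
```

```text
t: 2.57
eef_pos: [535.0, 16.1, 143.9]
tcp_rot: [3.141, 0.0, 1.948]
ft_force: [0.7, 0.9, -0.8]
opening: 0.256
grip_force: 29.9
t: 2.82
eef_pos: [535.3, 17.7, 143.9]
tcp_rot: [3.141, -0.0, 1.74]
ft_force: [-0.0, -0.1, -0.8]
opening: 0.259
grip_force: 29.9
top [array([396. , 211.2]), array([397.2, 209.9])]
scene [array([366.2, 237.2]), array([366.7, 227.3])]
[535.26768344  18.64999828 143.77066186] [ 3.14144795e+00 -6.66577068e-05  1.74885293e+00] 0.25565960660007336 29.94348496198654
```

View pics/c2.png

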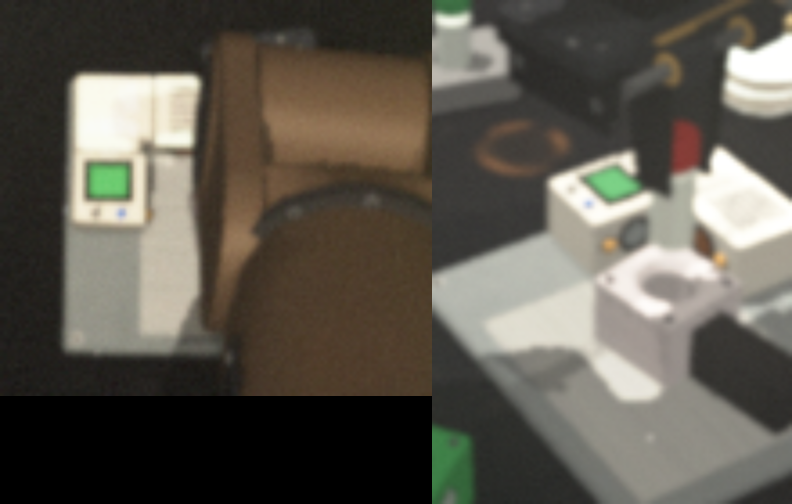

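The vial hangs over the bore: its bottom is at about scene (367,228) and the bore at about (367,239), both on the predicted column. Lower it.

```bash
python3 -m crank '[[0,0,15,0,20],[0,0,26,0,20],[0,0,34,0,20],[0,0,40,0,20],[0,0,46,0,20],[0,0,50,0,20],[0,0,54,0,20],[0,0,58,0,20],[0,0,58,0,20]]'
python3 - <<'E'
from h import *
c=cam("scene");cv2.imwrite("pics/s3.png",cv2.resize(c["img"][160:300,300:420],None,fx=4,fy=4))
E
```

```text
t: 3.67
eef_pos: [535.2, 18.7, 85.1]
tcp_rot: [-3.141, -0.0, 1.746]
ft_force: [-0.3, 0.2, -0.3]
opening: 0.256
grip_force: 29.9
```

View pics/s3.png

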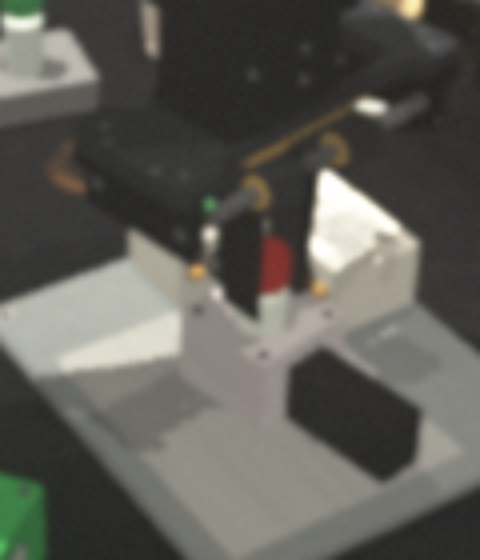

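The vial is in the bore, with no load on the wrist. Release, rise, and move over the bar.

```bash
python3 -m crank '[[0,0,0,0,48],[0,0,0,0,48],[0,0,0,0,48],[0,0,0,0,48],[0,0,-25,0,48],[0,0,-50,0,48],[-30,0,-50,0,48],[-64,0,-50,0,48],[-64,0,-50,0,48]]'
python3 - <<'E'
from h import *
c=cam("scene");cv2.imwrite("pics/s4.png",cv2.resize(c["img"][150:300,300:440],None,fx=4,fy=4))
h=cv2.cvtColor(c["img"],cv2.COLOR_BGR2HSV)[190:260,340:400]
m=cv2.inRange(h,(0,120,70),(8,255,255));print(np.argwhere(m).mean(0)[::-1]+[340,190] if m.any() else None, m.sum()/255)
print([proj(c,[535.3,18,z]).round(1) for z in(92,86)],proj(c,[546,-45,34]))
E
```

```text
t: 4.47
eef_pos: [547.7, -48.2, 136.4]
tcp_rot: [3.139, 0.002, 1.744]
ft_force: [0.0, 0.4, -0.9]
opening: 0.499
grip_force: 0.0
[366.01333333 225.79333333] 150.0
[array([367. , 222.2]), array([366.8, 224.8])] [390.29066105 262.3277987 ]
```

View pics/s4.png

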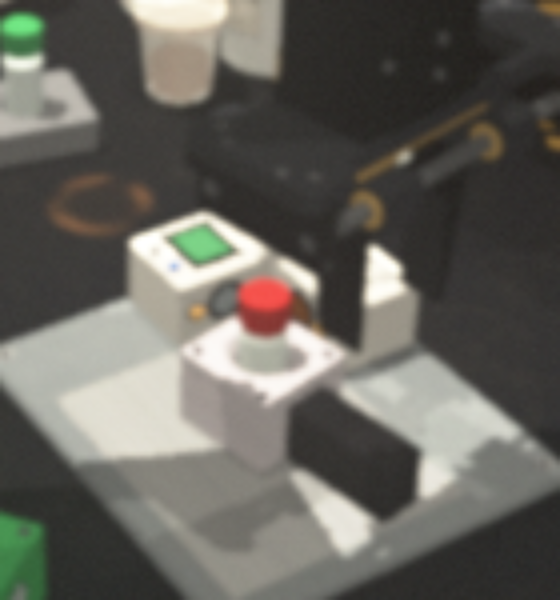

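The vial stands in the bore, with its cap at (366,226) where a vial fully down should be, and the bar is clear. Descend and grip the bar.

```bash
python3 -m crank '[[0,0,35,0,48],[0,0,70,0,48],[0,0,90,0,48],[0,0,97,0,48],[0,0,97,0,20],[0,0,97,0,20],[0,0,97,0,20],[0,0,97,0,20],[0,0,97,0,20],[0,0,97,0,20]]'; python3 -m crank '[[0,0,0,0,20]]'
python3 - <<'E'
from h import *
for n in("top","scene"):
    c=cam(n);
    cv2.imwrite(f"pics/{n}5.png",c["img"])
    if n=="top": A=cv2.resize(c["img"][150:260,330:450],None,fx=3.3,fy=3.3)
    else: B=cv2.resize(c["img"][170:300,310:430],None,fx=3.3,fy=3.3)
w=np.zeros((430,800,3),np.uint8);w[:A.shape[0],:396]=A;w[:429,400:796]=B
cv2.imwrite("pics/c5.png",w)
E
```

```text
t: 5.35
eef_pos: [547.0, -44.3, 40.0]
tcp_rot: [3.139, 0.001, 1.746]
ft_force: [0.3, 1.7, 7.7]
opening: 0.271
grip_force: 30.0
t: 5.43
eef_pos: [547.0, -44.3, 40.0]
tcp_rot: [3.139, 0.001, 1.746]
ft_force: [-0.7, 1.7, 7.9]
opening: 0.275
grip_force: 30.0
```

View pics/c5.png

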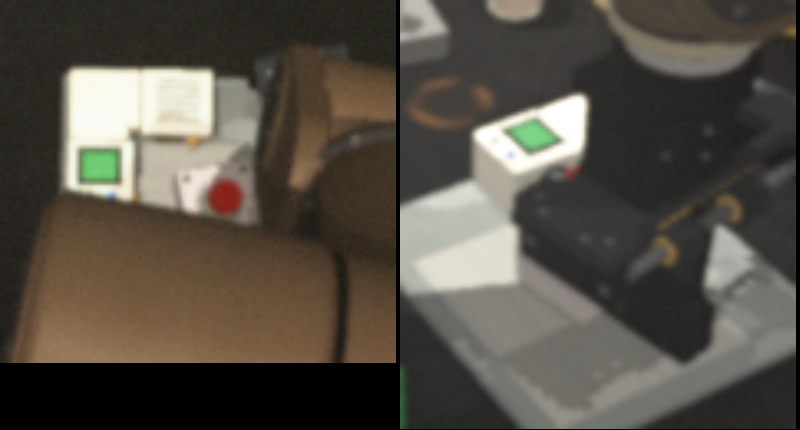

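The bar is gripped squarely: opening 26 mm, tool yaw 10°. The red cap is still upright. Turn 11° parallel to the reader and stop about 8 mm short of both faces.

```bash
python3 -m crank '[[0,0,-1,2,20],[0,0,-1,5,20],[4,1,-1,8,20],[8,2,-1,11,20],[12,4,-1,11,20],[16,5,-1,11,20],[20,6,-1,11,20],[23,7,-1,11,20],[23,7,-1,11,20],[23,7,-1,11,20]]'
python3 - <<'E'
from h import *
s=env.state();print(s["eef_pos"],s["tcp_rot"],s["ft_force"],s["moment"])
c=cam("top");A=cv2.resize(c["img"][150:260,330:450],None,fx=5,fy=5,interpolation=2);cv2.imwrite("pics/t6.png",A)
E
```

```text
t: 6.37
eef_pos: [549.6, -20.2, 40.0]
tcp_rot: [3.141, -0.0, 1.555]
ft_force: [1.1, 1.8, 4.9]
opening: 0.268
grip_force: 30.0
[549.63417643 -20.23741272  39.98704774] [ 3.14072333e+00 -9.11835265e-05  1.55468491e+00] [1.13989093 1.80427969 4.88094285] [0.10733543 0.03025142 0.05225146]
```

View pics/t6.png

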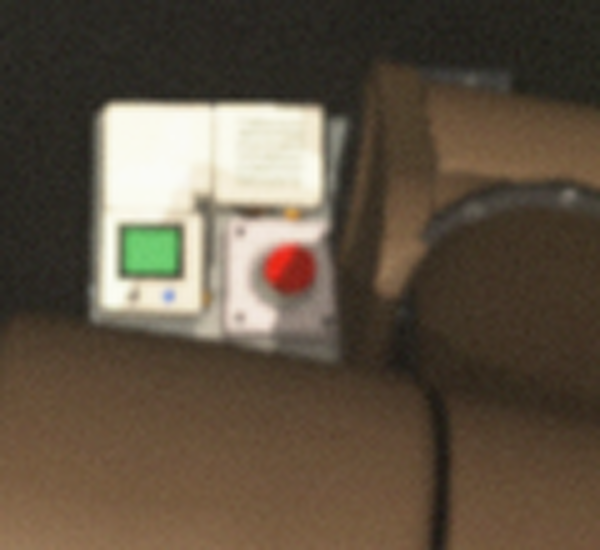

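The block is parallel to the heads, with about 5 mm gap to the lamp and 10 mm to the detector. Approach in small steps while watching the force.

```bash
python3 -m crank '[[2,2,0,0,20],[4,3,0,0,20],[6,4,0,0,20],[6,5,0,0,20],[6,5,0,0,20],[6,5,0,0,20]]'; python3 -m crank '[[0.5,0.5,0,0,20],[1,1,0,0,20],[1.5,1.5,0,0,20],[1.5,1.5,0,0,20],[1.5,1.5,0,0,20]]'
```

```text
t: 6.92
eef_pos: [554.3, -14.6, 40.0]
tcp_rot: [-3.142, -0.0, 1.554]
ft_force: [-2.8, 1.4, 6.7]
opening: 0.271
grip_force: 30.0
t: 7.33
eef_pos: [555.6, -13.4, 40.0]
tcp_rot: [-3.141, 0.0, 1.554]
ft_force: [-3.3, -0.9, 8.3]
opening: 0.274
grip_force: 30.0
```

```bash
python3 -m crank '[[0.5,0.5,0,0,20],[1,1,0,0,20],[1,1,0,0,20],[1,1,0,0,20]]'; python3 -m crank '[[0.5,0.5,0,0,20],[1,1,0,0,20],[1,1,0,0,20],[1,1,0,0,20]]'; python3 -m crank '[[0.5,0.5,0,0,20],[1,1,0,0,20],[1,1,0,0,20],[1,1,0,0,20]]'
```

```text
t: 7.67
eef_pos: [556.5, -12.5, 40.0]
tcp_rot: [-3.141, 0.0, 1.554]
ft_force: [-4.2, -2.2, 8.1]
opening: 0.274
grip_force: 30.0
t: 8.0
eef_pos: [557.4, -11.7, 40.0]
tcp_rot: [-3.141, 0.0, 1.554]
ft_force: [-4.2, -3.5, 8.8]
opening: 0.269
grip_force: 30.0
t: 8.33
eef_pos: [558.4, -10.8, 40.0]
tcp_rot: [-3.14, 0.0, 1.555]
ft_force: [-5.5, -4.3, 8.5]
opening: 0.269
grip_force: 30.0
```

```bash
python3 -m crank '[[0.5,0.3,0,0,20],[1,0.5,0,0,20],[1,0.5,0,0,20],[1,0.5,0,0,20]]'; python3 -m crank '[[0.5,0.3,0,0,20],[1,0.5,0,0,20],[1,0.5,0,0,20],[1,0.5,0,0,20]]'; python3 -m crank '[[0.5,0.3,0,0,20],[1,0.5,0,0,20],[1,0.5,0,0,20],[1,0.5,0,0,20]]'
```

```text
t: 8.67
eef_pos: [558.9, -9.9, 40.0]
tcp_rot: [-3.14, 0.001, 1.555]
ft_force: [-4.2, -5.9, 9.3]
opening: 0.271
grip_force: 30.0
t: 9.0
eef_pos: [559.3, -9.0, 40.0]
tcp_rot: [-3.14, 0.001, 1.555]
ft_force: [-5.7, -5.8, 9.1]
opening: 0.271
grip_force: 30.0
t: 9.33
eef_pos: [559.3, -8.0, 39.9]
tcp_rot: [-3.139, 0.001, 1.555]
ft_force: [-8.2, -7.4, 11.3]
opening: 0.273
grip_force: 30.0
```

Seated against the lamp (x has stopped at 559.3). Keep going in y, with a bit more x.

```bash
python3 -m crank '[[0.5,0,0,0,20],[1,0.3,0,0,20],[1,0.3,0,0,20],[1,0.3,0,0,20]]'; python3 -m crank '[[0.5,0,0,0,20],[1,0.3,0,0,20],[1,0.3,0,0,20],[1,0.3,0,0,20]]'; python3 -m crank '[[0.5,0,0,0,20],[1,0.2,0,0,20],[1,0.2,0,0,20],[1,0.2,0,0,20]]'
```

```text
t: 9.67
eef_pos: [559.3, -7.6, 39.9]
tcp_rot: [-3.138, 0.001, 1.555]
ft_force: [-10.7, -14.1, 11.5]
opening: 0.274
grip_force: 30.0
t: 10.0
eef_pos: [559.4, -6.9, 39.8]
tcp_rot: [-3.138, 0.001, 1.555]
ft_force: [-10.1, -15.3, 10.9]
opening: 0.269
grip_force: 30.0
t: 10.33
eef_pos: [559.4, -5.9, 39.7]
tcp_rot: [-3.137, 0.001, 1.555]
ft_force: [-11.0, -14.9, 10.0]
opening: 0.276
grip_force: 30.0
```

At y ≈ -7.7 the force jumped to about 14 N and then stayed flat. So the carrier is against the detector head and the pads have begun to slip along the bar. Hold and verify with the last picture.

```bash
python3 -m crank '[[0,0.3,0,0,20],[0,0.3,0,0,20],[0,0.3,0,0,20],[0,0.3,0,0,20],[0,0.3,0,0,20],[0,0.3,0,0,20]]'
python3 - <<'E'
from h import *
c=cam("top");A=cv2.resize(c["img"][165:225,340:410],None,fx=8,fy=8,interpolation=2);cv2.imwrite("pics/t7.png",A)
h=cv2.cvtColor(c["img"],cv2.COLOR_BGR2HSV)[180:225,380:400]
m=cv2.inRange(h,(0,120,70),(8,255,255));q=np.argwhere(m).mean(0)[::-1]+[380,180];print(q,m.sum()/255,onz(c,*q,89))
s=env.state();print(s["moment"],s["ft_force"],s["eef_pos"],np.abs(s["qvel"]).max())
E
```

```text
t: 10.83
eef_pos: [559.4, -5.9, 39.7]
tcp_rot: [-3.136, 0.001, 1.555]
ft_force: [-13.2, -16.3, 10.6]
opening: 0.273
grip_force: 30.0
[383.28767123 199.56164384] 73.0 [559.50606717  53.39753114  89.        ]
[-2.6874581   2.04572361  0.27363984] [-13.27745373 -15.38950321  11.48777716] [559.41567598  -5.89026078  39.67430317] 0.003489610508625253
```

View pics/t7.png

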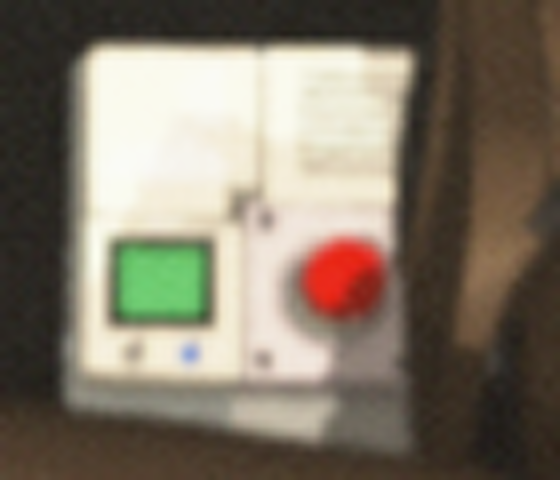

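The block is flush with both heads with no visible gap, the vial stands at (559.5, 53.4), which matches home, and the push is steady at about 13 N and 16 N. Hand in.

```bash
python3 -c "
from cell import env
print(env.job_done()); s=env.state(); print(s['t'],s['ft_force'])"
```

```text
the job is handed in; nothing more can be done
None
the job is handed in; nothing more can be done
```

I put the red-capped vial fully down in the carrier's bore and let go of it, and I handed the job in with the arm still pressing the carrier against both heads at about 13 N and 16 N; no verdict came back.

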